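# Fit the collar and hold the post extension for tacking

### The arm

A 6-joint arm with a two-finger parallel gripper is mounted at the origin on the work surface. World frame = base frame: x ahead of the robot, y to its left, z up, the work surface at z = 0. Lengths are in m, angles in degrees, forces in N, time in s.
With the tool pointing down it reaches from about 0.4 to 0.825 m from the base axis. Payload 7 kg.
Tool frame: the origin (TCP) lies on the centre line of the jaws, within the pads' length; the fingertips stand 19 mm ahead of it and the grasp point (between the pads) is the TCP; z points along the fingers, y is the line along which they close (so a half turn about z gives the same grasp; the last joint's range is limited). The gripper opens to 88 mm and grips with 3 to 60 N. Pads are 19 mm wide; open, the fingers measure 130 mm over their backs; the gripper's body (78 mm by 193 mm) begins 47 mm behind the grasp point.
Start: joints at [-59.926, 20.546, 0.682, 0, -70.136, -16.507], TCP at [0.158, -0.656, 0.246] pointing down, gripper open.
Joint ranges: [-176.03, 176.03], [-82.01, 121.73], [-58.28, 71.71], [-173.87, 95.51], [-174.79, -0.11], [-173.66, 173.66]. Speed limits (degrees/s): [136.94, 136.94, 172.46, 180, 180, 180].

### API

Orientations are given as [roll, pitch, yaw] about the fixed x, y, z axes, in that order (R = Rz(yaw) Ry(pitch) Rx(roll)).
In Python, from plant import ctrl gives the robot as it stands.
- The arm moves only by the tool move_arm, never from a script. Its argument "motion" is a list of rows, each a list of 3 entries, a list of its own where there are three numbers: the shift along the tool's x, y, z in mm, then the turn, a rotation vector about the tool's x, y, z in degrees, then the closure, from 0 (fully open) to 1 (shut). A call has 1 to 10 rows; each row is the pose to reach, as a shift and turn from the pose commanded when the call began, along the tool's axes at that moment; what a row does not reach only later rows make up. A row lasts 1/12 s, in which the tool goes at most 41.7 mm and 7.16 degrees, less where a joint would pass 70% of its speed; a pose out of reach is approached as far as the arm can. A call with a gripper value outside its range is refused whole. The fingers move at their own pace and stop on an object; the grip force is fixed at half the most. Time passes only in rows, so rows that repeat a pose let the fingers close. It gives the time, the measured TCP pose, the force, the opening and the grip force at its end, in the units of the state.
- ctrl.get_obs(): the state, without advancing time (a new reading comes with each control period).
- ctrl.snapshot(name): name is "side" or "top" or "wrist"; returns a dict with "color" (400x640x3 uint8, blue, green, red), "camera_matrix" (3x3 intrinsics, pixels), "cam_to_world" (4x4, takes a point from camera to world coordinates). Camera axes: x right, y up, looking along -z (the intrinsics and any distortion apply to the point x, -y, -z); pixel columns grow to the right and rows downward; lengths in m; the calibration is good to about 2 mm. A picture is of the moment at which its call begins. There is no depth.
- ctrl.close_job(): hands the job in; it is judged then, once.
The state is a dict: "clock": time; "joint_pos": joint angles; "qvel": joint speeds; "tau": joint torques, N m; "tool_pos": TCP position; "orientation": TCP orientation; "force": force on the tool from outside, world axes, zero at the start; "moment": the same for the moment, N m; "opening": finger opening in m; "gripper_force": force on a finger pad.
Only numpy, scipy, OpenCV 4.12 (cv2) and the standard library are available. Lean on these libraries where they do the work, as an engineer would, in place of code of your own. Each camera call takes 0.05 s, during which the arm holds its last target. There are 200 camera calls.

### The job

Slide the square collar over the upright square post until it lies flat on the base plate, and let go of it. Then carry the loose square tube upright over the stack of angle bars and hold it in line above the post, faces parallel, with an open gap of about 6 mm between the tube's lower end and the post's top, ready for a tack weld. Finish while still holding it there, steady and touching nothing but the gripper; do not bump the stack, or move the can or the round pipe offcut.

Things in the scene. Friction and masses are not known exactly. Their poses are not given: they have to be found in the camera images.
- base: the fixed workpiece: dark steel base plate 120 x 120 x 8 mm with an upright square steel tube (the post, 30 x 30 mm, 55 mm tall above the plate) in its centre, square to the plate. Origin: centre of the plate's underside, on the table; z up, x and y along the plate's edges and the post's faces. It stands on one side of the stack, left or right.
- base_seat (a point): centre of the base plate's upper face, at the post's foot, 8 mm above the table; axes as the base
- post_top (a point): centre of the post's top end, 63 mm above the table; axes as the base
- pad: fixed sheet of brown cardboard (the pad) 260 x 160 x 5 mm lying on the table on the other side of the stack; the collar and the loose tube start standing on it, one near each end. Origin: centre of its underside, x along its long side
- collar: loose square steel collar, 54 x 54 mm outside, 30 mm high, about 0.4 kg, with a square bore through it from top to bottom, 32.5 x 32.5 mm, parallel to its outer faces and bevelled by 2 mm at the lower mouth. It stands with the bore upright. Origin: centre of its underside; x and y along its faces, z up. Fits the post in any of the four quarter turns
- extension: loose square steel tube, 30 x 30 mm outside, 3 mm wall, 80 mm long, about 0.2 kg, standing upright on the pad. Origin: centre of its lower end; x and y along its faces, z up along the tube. Any of the four quarter turns will do
- stack: obstacle between pad and base: a fixed stack of six nested steel angle bars, ridge up, 360 mm long, 87 mm wide, 85 mm high, lying about along world x. Origin: under its centre, at table height; x along the bars
- can: bystander: closed upright spray can, 65 mm diameter, 160 mm high, beyond the work. Origin: centre of its underside
- offcut: bystander: short round pipe offcut standing upright, 50 mm outside diameter, 45 mm high, beyond the work. Origin: centre of its underside

How it is judged:
By the outcome, as a careful person would: the job done as asked, in the order asked, and still so for the second after the job is handed in, while the arm keeps its last pose, push and grip.
It also fails if it takes over 67 s, if anything falls off the work surface, if the arm or the gripper's body presses on something with over 40 N, if the wrist force passes 120 N, or if a joint passes its speed limit or range.

## Working session

There is one attempt and no reset: what is moved stays moved. The work goes in short steps, Python scripts to look and compute and a tool call to move; the robot and the scene stay as the last step left them, time stands still between calls to the robot, and variables do not carry over. Pictures are saved under pics/ and viewed, at most 10 in all, crops included, and the job is handed in when it is done.

Besides the shell and the picture viewer there is one more tool, called after "Request:" as a command line: name --argument value ..., lists and objects as JSON in quotes. move_arm: Moves the arm, as the interface text tells. Its arguments: {"type":"object","properties":{"motion":{"type":"array"}},"required":["motion"]}

```bash
ls; mkdir -p pics; python3 - <<'E'
from plant import ctrl
import cv2,numpy as np,pickle
print(ctrl.get_obs())
d={}
for n in ["side","top","wrist"]:
    s=ctrl.snapshot(n); cv2.imwrite(f"pics/{n}0.png",s["color"]); d[n]=s
    print(n,s.keys(),s["camera_matrix"].tolist(),np.round(s["cam_to_world"],4).tolist())
pickle.dump(d,open("s0.pkl","wb"))
E
```

```text
pics
{'clock': 0.0, 'joint_pos': array([-5.99276450e+01,  2.05906635e+01,  6.32627240e-01, -1.82421367e-02,
       -7.01356261e+01, -1.65071651e+01]), 'qvel': array([ 0.076258  , -0.04412006,  0.0310195 , -0.07514867,  0.14513415,
       -0.0932305 ]), 'tau': array([-9.62744116e-05, -5.82723212e+01,  2.93048126e+01,  6.99700847e+00,
        6.94215763e-03, -1.88081517e-04]), 'tool_pos': array([ 0.1581806 , -0.65572808,  0.24462857]), 'orientation': array([ 1.79905325e+02, -1.01731682e-02, -1.66441014e+02]), 'force': array([ 0.20826139, -0.49836118, -0.84848545]), 'moment': array([-0.04812338, -0.01336449,  0.02854811]), 'gripper_force': 0.0, 'opening': 0.08775966537517976}
side dict_keys(['color', 'camera_matrix', 'cam_to_world']) [[453.7163967116953, 0.0, 311.4458381247821], [0.0, 453.7163967116953, 200.1977686526039], [0.0, 0.0, 1.0]] [[-0.784, 0.4429, -0.4349, 0.1058], [-0.6207, -0.5594, 0.5493, 0.6275], [-0.0, 0.7006, 0.7135, 0.8659], [0.0, 0.0, 0.0, 1.0]]
top dict_keys(['color', 'camera_matrix', 'cam_to_world']) [[499.4552774617066, 0.0, 312.8684612390255], [0.0, 499.4552774617066, 201.94121253105382], [0.0, 0.0, 1.0]] [[-0.0045, 0.991, -0.1341, 0.4635], [-1.0, -0.0048, -0.0021, 0.0023], [-0.0027, 0.1341, 0.991, 1.2418], [0.0, 0.0, 0.0, 1.0]]
wrist dict_keys(['color', 'camera_matrix', 'cam_to_world']) [[348.8196523190129, 0.0, 313.8421123516925], [0.0, 348.8196523190129, 198.77350507638312], [0.0, 0.0, 1.0]] [[-0.2351, -0.9312, -0.2787, 0.0824], [0.972, -0.2248, -0.069, -0.6747], [0.0016, -0.2871, 0.9579, 0.3835], [0.0, 0.0, 0.0, 1.0]]
```

View pics/top0.png

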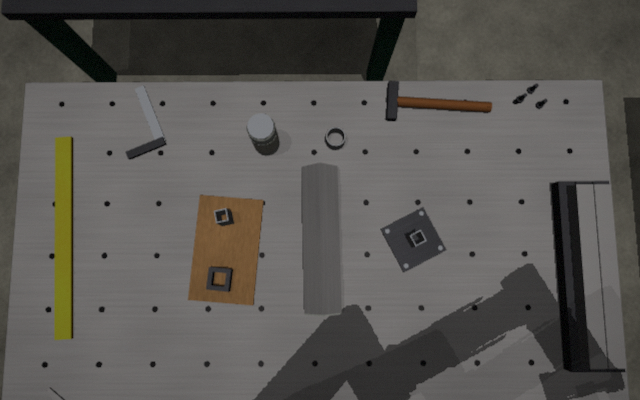

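View pics/side0.png

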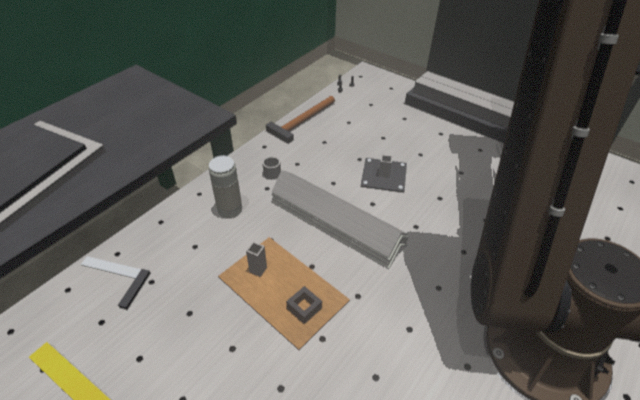

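Top view: collar at (219,279), tube foot near (224,216) on the pad at left (+y), stack at about (321,240), post top at (417,238), plate centre at about (413,240), can at (262,130), offcut at (335,138). The side view agrees.

```bash
cat > h.py <<'E'
import numpy as np,cv2
from scipy.spatial.transform import Rotation as Ro
def ray(s,uv,z):
    K=s["camera_matrix"];T=s["cam_to_world"]
    d=np.linalg.inv(K)@np.array([uv[0],uv[1],1.]);d=T[:3,:3]@(d*[1,-1,-1]);o=T[:3,3]
    return (o+d*(z-o[2])/d[2])[:2]
def proj(s,P):
    K=s["camera_matrix"];T=s["cam_to_world"]
    c=(np.atleast_2d(P)-T[:3,3])@T[:3,:3]*[1,-1,-1];c=c@K.T
    return c[:,:2]/c[:,2:]
def delta(obs_or_cmd,pos,yaw):
    "shift mm, rotvec deg in tool axes from pose to tool-down pose at pos,yaw"
    R0=Ro.from_euler("xyz",obs_or_cmd[1],degrees=True);R1=Ro.from_euler("xyz",[180,0,yaw],degrees=True)
    return np.round(R0.inv().apply(np.array(pos)-obs_or_cmd[0])*1e3,1),np.round((R0.inv()*R1).as_rotvec(degrees=True),2)
E
python3 - <<'E'
import pickle;from h import *
d=pickle.load(open("s0.pkl","rb"));s=d["top"]
for n,uv,z in [("collar",(219.5,279),.035),("tubetop",(222.5,215.5),.085),("post",(417.5,238.5),.063),("plateL",(380,232),.008),("plateR",(446,248),.008),("plateT",(422,207),.008),("plateB",(403,272),.008),("stackT",(321,164),.085),("stackB",(322,313),.085),("can",(261,126),.16),("offc",(335,138),.045),("pad1",(202,195),.005),("pad2",(264,200),.005),("pad3",(188,299),.005),("pad4",(253,305),.005)]:
    p=ray(s,uv,z);print(n,p.round(4),np.hypot(*p).round(3))
E
```

```text
collar [0.4421 0.2288] 0.498
tubetop [0.5892 0.2154] 0.627
post [ 0.5348 -0.2414] 0.587
plateL [ 0.5547 -0.1607] 0.577
plateR [ 0.5145 -0.3221] 0.607
plateT [ 0.6164 -0.2665] 0.672
plateB [ 0.4565 -0.2147] 0.504
stackT [ 0.7103 -0.0149] 0.71
stackB [ 0.3656 -0.0148] 0.366
can [0.7815 0.1196] 0.791
offc [ 0.7839 -0.0503] 0.786
pad1 [0.6497 0.2826] 0.709
pad2 [0.6363 0.1271] 0.649
pad3 [0.3937 0.3102] 0.501
pad4 [0.3787 0.1516] 0.408
```

View pics/wrist0.png

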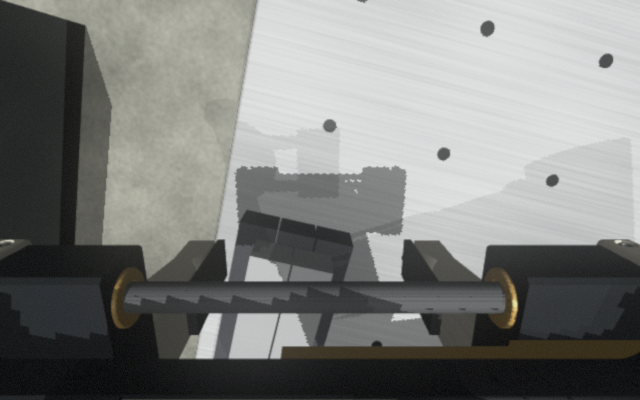

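The wrist view shows only the bench and the jaws. The nadir of the wrist camera falls near row 94, so I will put the camera straight above the post.

```bash
python3 - <<'E'
from h import *
print(delta(([.158,-.656,.2455],[180,0,-166.43]),[.603,-.203,.25],-151))
E
```

```text
(array([-538.9,  335.9,   -4.5]), array([  0.  ,   0.  , -15.43]))
```

Request:
move_arm --motion '[[[-33, 20.5, 0], [0, 0, 0], 0], [[-66, 41, 0], [0, 0, 0], 0], [[-99, 61.5, 0], [0, 0, 0], 0], [[-132, 82, 0], [0, 0, 0], 0], [[-165, 102.5, -1], [0, 0, 0], 0], [[-198, 123, -2], [0, 0, 0], 0], [[-231, 144, -3], [0, 0, 0], 0], [[-264, 164.5, -4], [0, 0, 0], 0], [[-297, 185, -4], [0, 0, 0], 0], [[-330, 206, -4], [0, 0, 0], 0]]'

```text
clock: 0.98
tool_pos: [0.4318, -0.3768, 0.2497]
orientation: [-180.0, 0.0, -166.4]
force: [0.9, -0.8, 0.3]
opening: 0.0879
gripper_force: 0.0
```

Request:
move_arm --motion '[[[-33, 20.5, 0], [0, 0, -3], 0], [[-66, 41, 0], [0, 0, -6], 0], [[-99, 61.5, 0], [0, 0, -9], 0], [[-132, 82, 0], [0, 0, -12], 0], [[-165, 102.5, 0], [0, 0, -15.4], 0], [[-190, 118, 0], [0, 0, -15.4], 0], [[-209, 130, 0], [0, 0, -15.4], 0], [[-209, 130, 0], [0, 0, -15.4], 0], [[-209, 130, 0], [0, 0, -15.4], 0]]'

```text
clock: 1.73
tool_pos: [0.6039, -0.202, 0.2487]
orientation: [180.0, -0.1, -150.9]
force: [-0.5, -0.8, -0.4]
opening: 0.0878
gripper_force: 0.0
```

```bash
python3 - <<'E'
from plant import ctrl
import cv2,numpy as np,pickle
o=ctrl.get_obs();print(o["clock"],o["tool_pos"],o["orientation"],o["force"],o["joint_pos"])
d={}
s=ctrl.snapshot("wrist"); cv2.imwrite("pics/wb.png",s["color"])
pickle.dump((s,o),open("wb.pkl","wb"))
E
```

```text
1.7333 [ 0.60389801 -0.20197156  0.24871359] [ 1.79954520e+02 -6.21931446e-02 -1.50920535e+02] [-0.4606885  -0.81859873 -0.38861677] [-9.67250139e-01  1.69186412e+01 -4.13974320e+00 -8.81194448e-03
 -6.90182233e+01 -5.99501486e+01]
```

View pics/wb.png

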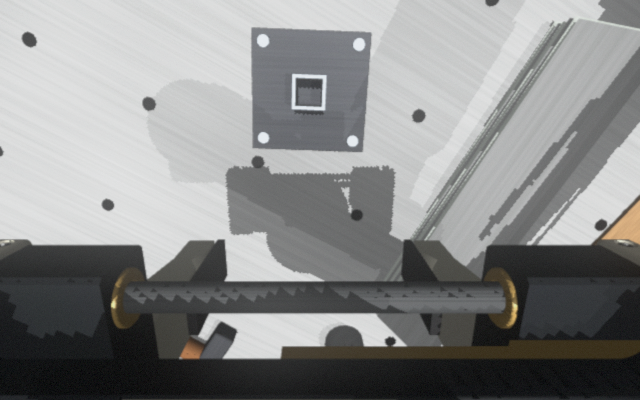

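The picture shows the plate with corners near (251,27), (371,33), (364,151), (252,150), the post's bright rim centred at (308,92), and the stack at right. Next I rectify and fit.

```bash
cat >> h.py <<'E'
def rect(s,z,c,half,res=5.0):
    "metric view of plane z, res px/mm, cols=+x world, rows=+y world"
    n=int(2*half*1e3*res)
    w=np.array([[c[0]+a*half,c[1]+b*half] for a,b in [(-1,-1),(1,-1),(1,1),(-1,1)]])
    p=proj(s,np.c_[w,np.full(4,z)]).astype(np.float32)
    H=cv2.getPerspectiveTransform(p,np.float32([[0,0],[n,0],[n,n],[0,n]])-.5)
    return cv2.warpPerspective(s["color"],H,(n,n),flags=cv2.INTER_CUBIC)
def box(mask,c,half,res=5.0):
    cs,_=cv2.findContours(mask.astype(np.uint8),cv2.RETR_EXTERNAL,cv2.CHAIN_APPROX_NONE)
    k=max(cs,key=cv2.contourArea)
    (u,v),sz,a=cv2.minAreaRect(k)
    return np.array([c[0]-half+(u+.5)/res/1e3,c[1]-half+(v+.5)/res/1e3]).round(4),np.round(np.array(sz)/res,1),round(a,2)
E
python3 - <<'E'
import pickle;from h import *
s,o=pickle.load(open("wb.pkl","rb"))
T=s["cam_to_world"];R=Ro.from_euler("xyz",o["orientation"],degrees=True)
print("cam in tool",R.inv().apply(T[:3,3]-o["tool_pos"]))
c=ray(s,(308,92),.063);print(c)
g=cv2.cvtColor(rect(s,.063,c,.022),cv2.COLOR_BGR2GRAY)
print(np.percentile(g,[5,25,50,75,95]))
for t in (130,160,190): print(t,box(g>t,c,.022))
b=ray(s,(309,91),.008)
g=cv2.cvtColor(rect(s,.008,b,.075),cv2.COLOR_BGR2GRAY);print(np.percentile(g,[5,25,50,75,95]))
for t in (90,110,130): 
  m=cv2.morphologyEx((g<t).astype(np.uint8),cv2.MORPH_OPEN,np.ones((45,45)))
  print(t,box(m,b,.075))
E
```

```text
cam in tool [ 0.07826942 -0.0002432  -0.13879291]
[ 0.5362548 -0.2455859]
[ 72. 107. 117. 123. 231.]
130 (array([ 0.536 , -0.2452]), array([31.6, 32.1]), 27.28)
160 (array([ 0.536 , -0.2452]), array([30.6, 30.8]), 27.03)
190 (array([ 0.536 , -0.2453]), array([29.9, 30. ]), 27.05)
[105. 115. 124. 201. 220.]
90 (array([ 0.4686, -0.3075]), array([27., 17.]), 90.0)
110 (array([ 0.4686, -0.3075]), array([27., 17.]), 90.0)
130 (array([ 0.5363, -0.2449]), array([118.8, 118.9]), 26.93)
```

```bash
python3 - <<'E'
from h import *
print(delta(([.6035,-.2025,.249],[180,0,-150.95]),[.5115,.264,.249],-153))
E
```

```text
(array([-146.1,  452.5,    0. ]), array([ 0.  , -0.  ,  2.05]))
```

Request:
move_arm --motion '[[[-12, 37, 0], [0, 0, 0], 0], [[-24, 74, 0], [0, 0, 0], 0], [[-36, 111, 0], [0, 0, 0], 0], [[-48, 148, 0], [0, 0, 0], 0], [[-60, 185, 0], [0, 0, 0], 0], [[-72, 222, 0], [0, 0, 0], 0], [[-84, 259, 0], [0, 0, 0], 0], [[-96, 296, 0], [0, 0, 0], 0], [[-108, 333, 0], [0, 0, 0], 0], [[-120, 370, 0], [0, 0, 0], 0]]'

```text
clock: 2.62
tool_pos: [0.5284, 0.1791, 0.2501]
orientation: [180.0, 0.0, -151.1]
force: [0.6, 0.3, -0.8]
opening: 0.0879
gripper_force: 0.0
```

Request:
move_arm --motion '[[[-13, 41, 0], [0, 0, 1], 0], [[-23, 70, 0], [0, 0, 2], 0], [[-26, 82.5, 0], [0, 0, 2], 0], [[-26, 82.5, 0], [0, 0, 2], 0], [[-26, 82.5, 0], [0, 0, 2], 0]]'

```text
clock: 3.03
tool_pos: [0.5118, 0.2629, 0.2495]
orientation: [-180.0, -0.0, -153.0]
force: [-0.6, -0.2, -0.2]
opening: 0.0874
gripper_force: 0.0
```

```bash
python3 - <<'E'
from plant import ctrl
from h import *
import pickle
o=ctrl.get_obs();print(o["clock"],o["tool_pos"],o["orientation"],o["force"])
s=ctrl.snapshot("wrist"); cv2.imwrite("pics/wc.png",s["color"])
pickle.dump((s,o),open("wc.pkl","wb"))
print(proj(s,[.442,.2288,.035]))
E
```

```text
3.0333 [0.51181032 0.26290566 0.24953173] [-1.79992169e+02 -2.23110628e-02 -1.52996621e+02] [-0.61837946 -0.23169891 -0.24264436]
[[315.43995266  94.86392772]]
```

View pics/wc.png

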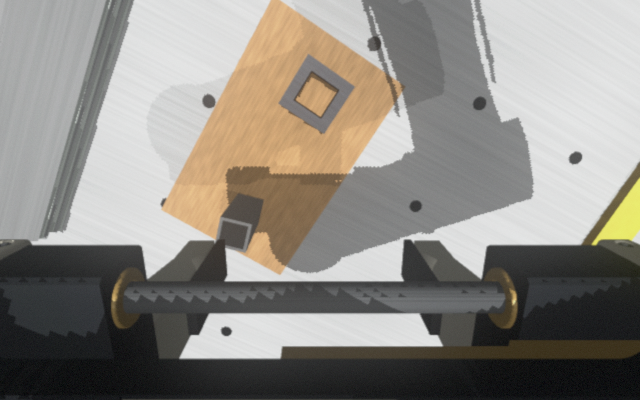

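The collar is at about (317,93) on the pad, and the tube's top at about (236,232). The collar is grey on brown, so I segment it by saturation.

```bash
python3 - <<'E'
import pickle;from h import *
s,o=pickle.load(open("wc.pkl","rb"))
c=ray(s,(316.5,93),.035);print(c)
im=rect(s,.035,c,.038).astype(float); d=im[...,2]-im[...,0]
print(np.percentile(d,[5,25,50,75,95]))
for t in (15,30,45): print(t,box(cv2.morphologyEx((d<t).astype(np.uint8),cv2.MORPH_OPEN,np.ones((25,25))),c,.038))
cv2.imwrite("pics/rc.png",im)
# bore
m=np.zeros(d.shape);h=d.shape[0]//2;m[h-100:h+100,h-100:h+100]=1
for t in (15,30): print("bore",box((d>t)*(m>0),c,.038))
t=ray(s,(236,232),.085);print("tube",t)
cv2.imwrite("pics/rt.png",rect(s,.085,t,.03))
E
python3 -c "
import cv2,numpy as np
a=cv2.imread('pics/rc.png');b=cv2.imread('pics/rt.png')
cv2.imwrite('pics/rct.png',np.hstack([a,cv2.copyMakeBorder(b,0,a.shape[0]-b.shape[0],0,0,0)]))"
```

```text
[0.43999162 0.22892606]
[ 1.  5. 79. 84. 88.]
15 (array([0.4418, 0.2292]), array([52.6, 53. ]), 83.84)
30 (array([0.4419, 0.2292]), array([53.4, 54. ]), 83.81)
45 (array([0.442 , 0.2291]), array([54. , 54.8]), 83.78)
bore (array([0.4419, 0.2292]), array([32. , 31.9]), 83.66)
bore (array([0.442 , 0.2292]), array([31.1, 30.8]), 83.77)
tube [0.58508618 0.21842517][ WARN:0@0.307] global loadsave.cpp:1063 imwrite_ Unsupported depth image for selected encoder is fallbacked to CV_8U.
```

View pics/rct.png

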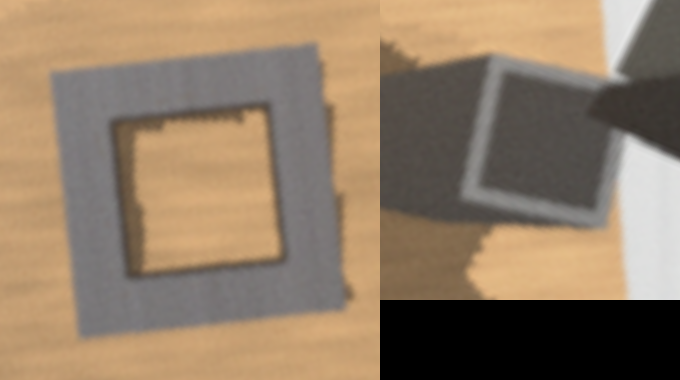

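The collar fits 54 x 54 at (0.442, 0.229), yaw −6.2°, and the bore centre agrees with the outside. The tube's top is partly hidden by a finger, so I will measure it later. I grasp the collar at tool yaw 173.8.

```bash
python3 - <<'E'
from h import *
print(delta(([.5116,.2631,.2496],[180,0,-153]),[.442,.2292,.10],-186.2))
E
```

```text
(array([ 77.4,   1.4, 149.6]), array([ 0. , -0. , 33.2]))
```

Request:
move_arm --motion '[[[12, 0, 22], [0, 0, 5], 0], [[24, 0, 45], [0, 0, 10], 0], [[36, 0.5, 68], [0, 0, 16], 0], [[48, 1, 92], [0, 0, 22], 0], [[60, 1, 116], [0, 0, 28], 0], [[72, 1.4, 138], [0, 0, 33.2], 0], [[77.4, 1.4, 149.6], [0, 0, 33.2], 0], [[77.4, 1.4, 149.6], [0, 0, 33.2], 0], [[77.4, 1.4, 149.6], [0, 0, 33.2], 0]]'

```text
clock: 3.83
tool_pos: [0.4429, 0.2284, 0.1002]
orientation: [-180.0, -0.0, 173.7]
force: [0.1, 0.5, 0.3]
opening: 0.0875
gripper_force: 0.0
```

Request:
move_arm --motion '[[[0.5, 0, 30], [0, 0, 0], 0], [[0.5, 0, 60], [0, 0, 0], 0], [[0.5, 0, 73], [0, 0, 0], 0], [[0.5, 0, 73], [0, 0, 0], 0], [[0.5, 0, 73], [0, 0, 0], 1], [[0.5, 0, 73], [0, 0, 0], 1], [[0.5, 0, 73], [0, 0, 0], 1], [[0.5, 0, 73], [0, 0, 0], 1], [[0.5, 0, 73], [0, 0, 0], 1], [[0.5, 0, 73], [0, 0, 0], 1]]'

```text
clock: 4.67
tool_pos: [0.4421, 0.2299, 0.0276]
orientation: [180.0, 0.0, 173.8]
force: [-0.7, 0.5, 5.0]
opening: 0.0539
gripper_force: 30.0
```

Request:
move_arm --motion '[[[0, 0, -10], [0, 0, 0], 1], [[0, 0, -35], [0, 0, 0], 1], [[0, 0, -65], [0, 0, 0], 1], [[0, 0, -95], [0, 0, 0], 1], [[0, 0, -125], [0, 0, 0], 1], [[0, 0, -145], [0, 0, 0], 1], [[0, 0, -153], [0, 0, 0], 1], [[0, 0, -153], [0, 0, 0], 1], [[0, 0, -153], [0, 0, 0], 1]]'

```text
clock: 5.42
tool_pos: [0.4411, 0.2293, 0.1788]
orientation: [-180.0, -0.1, 173.7]
force: [-0.2, -0.7, -5.6]
opening: 0.0536
gripper_force: 30.0
```

```bash
python3 - <<'E'
from plant import ctrl
from h import *
import pickle
o=ctrl.get_obs();print(o["clock"],o["tool_pos"],o["orientation"],o["force"])
s=ctrl.snapshot("wrist"); cv2.imwrite("pics/wg.png",s["color"])
pickle.dump((s,o),open("wg.pkl","wb"))
print(delta((o["tool_pos"],o["orientation"]),[.536,-.245,.18],-153),delta(([.4418,.2295,.18],[180,0,173.8]),[.536,-.245,.18],-153))
R=Ro.from_euler("xyz",o["orientation"],degrees=True)
print(proj(s,R.apply([[.027,-.027,-.008],[.027,.027,-.008]])+o["tool_pos"]))
E
```

```text
5.4167 [0.44113963 0.2293096  0.17883456] [-1.79973495e+02 -7.37271880e-02  1.73745790e+02] [-0.19426021 -0.74733709 -5.56271967]
(array([-146. , -461.2,   -1.1]), array([ -0.  ,  -0.08, -33.25])) (array([-144.9, -461.6,   -0. ]), array([ -0. ,   0. , -33.2]))
[[247.61911366 226.96424079]
 [382.25181217 227.03083989]]
```

View pics/wg.png

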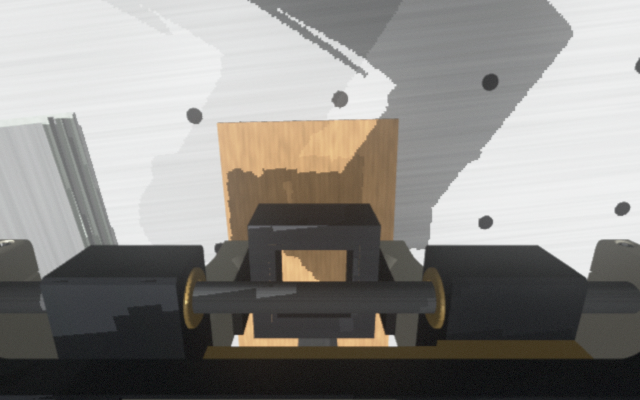

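The held collar's upper front edge is at row 226, columns 249–381, as predicted (row 227, columns 248–382). The grasp is centred and the wrist calibration is sound. Carrying it over.

Request:
move_arm --motion '[[[-8, -25, 0], [0, 0, 0], 1], [[-18, -58, 0], [0, 0, 0], 1], [[-28, -91, 0], [0, 0, 0], 1], [[-38, -124, 0], [0, 0, 0], 1], [[-49, -157, 0], [0, 0, 0], 1], [[-59, -190, 0], [0, 0, 0], 1], [[-70, -223, 0], [0, 0, 0], 1], [[-80, -256, 0], [0, 0, 0], 1], [[-90, -289, 0], [0, 0, 0], 1], [[-100, -320, 0], [0, 0, 0], 1]]'

```text
clock: 6.3
tool_pos: [0.5054, -0.1012, 0.1777]
orientation: [-180.0, -0.2, 173.7]
force: [0.6, 0.6, -4.3]
opening: 0.054
gripper_force: 30.0
```

Request:
move_arm --motion '[[[-10, -30, 0], [0, 0, -5], 1], [[-20, -60, 0], [0, 0, -10], 1], [[-30, -90, 0], [0, 0, -15], 1], [[-38, -118, 0], [0, 0, -21], 1], [[-43, -135, 0], [0, 0, -27], 1], [[-45, -141.5, 0], [0, 0, -33.2], 1], [[-45, -141.5, 0], [0, 0, -33.2], 1], [[-45, -141.5, 0], [0, 0, -33.2], 1], [[-45, -141.5, 0], [0, 0, -33.2], 1]]'

```text
clock: 7.05
tool_pos: [0.5351, -0.2443, 0.1783]
orientation: [179.9, -0.1, -153.2]
force: [0.5, -0.1, -5.1]
opening: 0.0539
gripper_force: 30.0
```

Request:
move_arm --motion '[[[0, 0, 20], [0, 0, 0], 1], [[0, 0, 45], [0, 0, 0], 1], [[0, 0, 65], [0, 0, 0], 1], [[0, 0, 80], [0, 0, 0], 1], [[0, 0, 80], [0, 0, 0], 1], [[0, 0, 80], [0, 0, 0], 1]]'

```text
clock: 7.55
tool_pos: [0.5355, -0.244, 0.0994]
orientation: [179.9, -0.1, -153.0]
force: [-0.1, 0.5, -3.9]
opening: 0.054
gripper_force: 30.0
```

```bash
python3 - <<'E'
from plant import ctrl
from h import *
import pickle
o=ctrl.get_obs();print(o["clock"],o["tool_pos"],o["orientation"],o["force"])
P=[o["tool_pos"]]
import time
S={n:ctrl.snapshot(n) for n in ("side","top","wrist")}
o2=ctrl.get_obs();print(o2["clock"],o2["tool_pos"])
pickle.dump((S,o),open("ins.pkl","wb"))
a=cv2.resize(S["side"]["color"][130:210,340:430],None,fx=4,fy=4,interpolation=2)
b=cv2.resize(S["top"]["color"][190:290,370:460],None,fx=4,fy=4,interpolation=2)
cv2.imwrite("pics/ins.png",np.hstack([b,cv2.copyMakeBorder(a,0,80,0,0,0)]))
E
```

```text
7.55 [ 0.53549311 -0.2440172   0.09935634] [ 1.79936382e+02 -1.08238133e-01 -1.53043904e+02] [-0.05402957  0.53290554 -3.8742507 ]
7.7 [ 0.53697643 -0.244647    0.10136284]
```

View pics/ins.png

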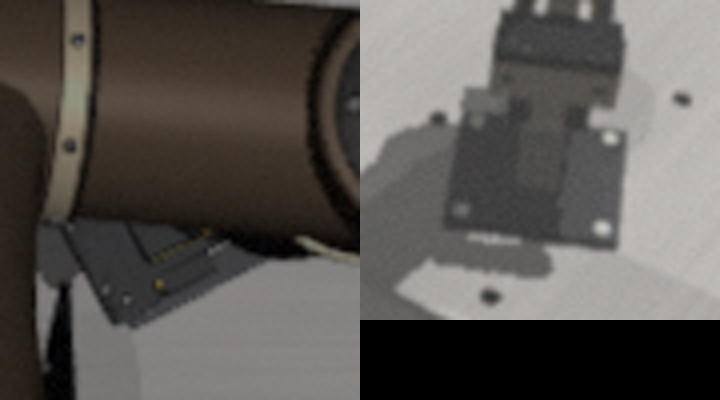

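The top view is blocked by the arm, and the side view shows the collar above the plate. I lower it gently and watch the force.

Request:
move_arm --motion '[[[0, 0, 6], [0, 0, 0], 1], [[0, 0, 11], [0, 0, 0], 1], [[0, 0, 13], [0, 0, 0], 1], [[0, 0, 15], [0, 0, 0], 1], [[0, 0, 16], [0, 0, 0], 1], [[0, 0, 17], [0, 0, 0], 1], [[0, 0, 17], [0, 0, 0], 1]]'

```text
clock: 8.28
tool_pos: [0.5359, -0.2448, 0.0828]
orientation: [180.0, -0.0, -153.0]
force: [-0.0, 0.1, -4.3]
opening: 0.0536
gripper_force: 30.0
```

Request:
move_arm --motion '[[[0, 0, 1], [0, 0, 0], 1], [[0, 0, 2], [0, 0, 0], 1], [[0, 0, 3], [0, 0, 0], 1], [[0, 0, 3], [0, 0, 0], 1]]'

```text
clock: 8.62
tool_pos: [0.5358, -0.2448, 0.0798]
orientation: [180.0, -0.0, -153.0]
force: [-0.9, -0.4, -5.2]
opening: 0.0536
gripper_force: 30.0
```

It has entered 5 mm freely. Continuing.

Request:
move_arm --motion '[[[0, 0, 4], [0, 0, 0], 1], [[0, 0, 9], [0, 0, 0], 1], [[0, 0, 14], [0, 0, 0], 1], [[0, 0, 19], [0, 0, 0], 1], [[0, 0, 24], [0, 0, 0], 1], [[0, 0, 29], [0, 0, 0], 1], [[0, 0, 34], [0, 0, 0], 1], [[0, 0, 39], [0, 0, 0], 1], [[0, 0, 44], [0, 0, 0], 1], [[0, 0, 44], [0, 0, 0], 1]]'

```text
clock: 9.45
tool_pos: [0.5353, -0.2447, 0.0347]
orientation: [179.9, -0.1, -153.0]
force: [-0.5, -0.3, -5.0]
opening: 0.0539
gripper_force: 30.0
```

Request:
move_arm --motion '[[[0, 0, 2], [0, 0, 0], 1], [[0, 0, 4], [0, 0, 0], 1], [[0, 0, 5], [0, 0, 0], 1], [[0, 0, 5.5], [0, 0, 0], 1], [[0, 0, 5.5], [0, 0, 0], 1]]'

```text
clock: 9.87
tool_pos: [0.5361, -0.2448, 0.0307]
orientation: [-180.0, 0.0, -153.0]
force: [-0.0, 0.1, -4.4]
opening: 0.0536
gripper_force: 30.0
```

Request:
move_arm --motion '[[[0, 0, 0.5], [0, 0, 0], 1], [[0, 0, 1], [0, 0, 0], 1], [[0, 0, 1], [0, 0, 0], 1]]'

```text
clock: 10.12
tool_pos: [0.5361, -0.2448, 0.0306]
orientation: [-180.0, 0.0, -153.0]
force: [-2.2, 2.2, 7.0]
opening: 0.0537
gripper_force: 30.0
```

The force rose by 11 N at seat height, so the collar is seated. Releasing and rising, then a look at the collar from where the post was first viewed.

Request:
move_arm --motion '[[[0, 0, 0], [0, 0, 0], 0], [[0, 0, 0], [0, 0, 0], 0], [[0, 0, 0], [0, 0, 0], 0], [[0, 0, 0], [0, 0, 0], 0], [[0, 0, -10], [0, 0, 0], 0], [[0, 0, -40], [0, 0, 0], 0], [[0, 0, -75], [0, 0, 0], 0], [[0, 0, -110], [0, 0, 0], 0], [[0, 0, -140], [0, 0, 0], 0], [[0, 0, -170], [0, 0, 0], 0]]'

```text
clock: 10.95
tool_pos: [0.5359, -0.2449, 0.2023]
orientation: [-179.9, 0.1, -153.0]
force: [-0.1, 0.0, -0.7]
opening: 0.0879
gripper_force: 0.0
```

Request:
move_arm --motion '[[[-25, 0, -20], [0, 0, 0], 0], [[-55, 0, -40], [0, 0, 0], 0], [[-78, 0, -50], [0, 0, 0], 0], [[-78, 0, -50], [0, 0, 0], 0], [[-78, 0, -50], [0, 0, 0], 0], [[-78, 0, -50], [0, 0, 0], 0]]'

```text
clock: 11.45
tool_pos: [0.6049, -0.2093, 0.2493]
orientation: [180.0, -0.0, -153.0]
force: [-0.9, -0.7, -1.0]
opening: 0.0879
gripper_force: 0.0
```

```bash
python3 - <<'E'
from plant import ctrl
from h import *
import pickle
o=ctrl.get_obs();print(o["clock"],o["tool_pos"],o["orientation"],o["force"],o["joint_pos"].round(1))
S={n:ctrl.snapshot(n) for n in ("side","top","wrist")}
pickle.dump((S,o),open("a.pkl","wb"))
s=S["wrist"]
c=ray(s,(311,93),.063);g=cv2.cvtColor(rect(s,.063,[.536,-.245],.022),cv2.COLOR_BGR2GRAY)
for t in (160,190): print(t,box(g>t,[.536,-.245],.022))
c=np.array([.536,-.245]);g=cv2.cvtColor(rect(s,.038,c,.05),cv2.COLOR_BGR2GRAY)
a=cv2.resize(g,(350,350))
b=cv2.resize(cv2.cvtColor(S["side"]["color"],cv2.COLOR_BGR2GRAY)[210:310,210:330],None,fx=3.5,fy=3.5,interpolation=2)
cv2.imwrite("pics/a.png",np.hstack([a,b]))
E
```

```text
11.45 [ 0.60493015 -0.20927567  0.2493454 ] [ 1.79968387e+02 -2.92628770e-02 -1.53021566e+02] [-0.94868453 -0.68649293 -0.96812674] [ -1.7  17.2  -3.7  -0.  -69.2 -61.4]
160 (array([ 0.5361, -0.2453]), array([30.3, 30.9]), 27.18)
190 (array([ 0.5361, -0.2453]), array([29.6, 30. ]), 27.2)
```

View pics/a.png

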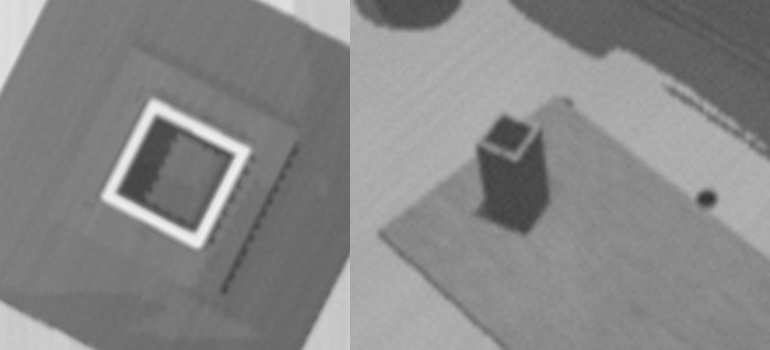

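Left: the collar sits square round the post (outline about 53 mm at its seated height), post at (0.5361, −0.2453), yaw 27.1°. Right: the tube stands upright on the pad. Going to view the tube.

```bash
python3 - <<'E'
from h import *
print(delta(([.6055,-.2096,.25],[180,0,-153]),[.663,.2345,.25],-167))
E
```

```text
(array([-252.9,  369.6,    0. ]), array([-0., -0., 14.]))
```

Request:
move_arm --motion '[[[-20, 29, 0], [0, 0, 0], 0], [[-40, 59, 0], [0, 0, 0], 0], [[-60, 88, 0], [0, 0, 0], 0], [[-80, 117, 0], [0, 0, 0], 0], [[-100, 146, 0], [0, 0, 0], 0], [[-120, 175, 0], [0, 0, 0], 0], [[-140, 205, 0], [0, 0, 0], 0], [[-160, 234, 0], [0, 0, 0], 0], [[-180, 263, 0], [0, 0, 0], 0], [[-200, 292, 0], [0, 0, 0], 0]]'

```text
clock: 12.43
tool_pos: [0.6509, 0.1426, 0.2495]
orientation: [-180.0, -0.0, -153.1]
force: [0.5, -0.5, 0.5]
opening: 0.0871
gripper_force: 0.0
```

Request:
move_arm --motion '[[[-18, 27, 0], [0, 0, 5], 0], [[-36, 54, 0], [0, 0, 10], 0], [[-53, 77.5, 0], [0, 0, 14], 0], [[-53, 77.5, 0], [0, 0, 14], 0], [[-53, 77.5, 0], [0, 0, 14], 0], [[-53, 77.5, 0], [0, 0, 14], 0]]'

```text
clock: 12.93
tool_pos: [0.6631, 0.2341, 0.249]
orientation: [-180.0, -0.1, -167.0]
force: [0.3, -0.4, 0.2]
opening: 0.0877
gripper_force: 0.0
```

```bash
python3 - <<'E'
from plant import ctrl
from h import *
import pickle
o=ctrl.get_obs();print(o["clock"],o["tool_pos"],o["orientation"],o["force"],o["joint_pos"].round(1))
s=ctrl.snapshot("wrist")
pickle.dump((s,o),open("t.pkl","wb"))
c=np.array([.587,.217]);print(proj(s,[*c,.085]))
im=rect(s,.085,c,.035);d=im[...,2].astype(float)-im[...,0];g=cv2.cvtColor(im,cv2.COLOR_BGR2GRAY)
print(np.percentile(g,[5,25,50,75,95]))
for t in (15,30): print(t,box(cv2.morphologyEx((d<t).astype(np.uint8),cv2.MORPH_OPEN,np.ones((15,15))),c,.035))
cv2.imwrite("pics/t.png",np.hstack([im,cv2.resize(s["color"][0:240,150:490],None,fx=350/240,fy=350/240)[:, :440]]))
E
```

```text
12.9333 [0.66306203 0.2341193  0.24903599] [-1.79974955e+02 -5.68676584e-02 -1.66994978e+02] [ 0.31548442 -0.35965114  0.23022686] [  35.3   23.1    5.     0.   -72.  -112.3]
[[314.85121518  94.63804688]]
[105. 170. 174. 178. 220.]
15 (array([0.5894, 0.2166]), array([30.3, 29.8]), 12.16)
30 (array([0.5895, 0.2167]), array([31. , 30.2]), 12.06)
```

View pics/t.png

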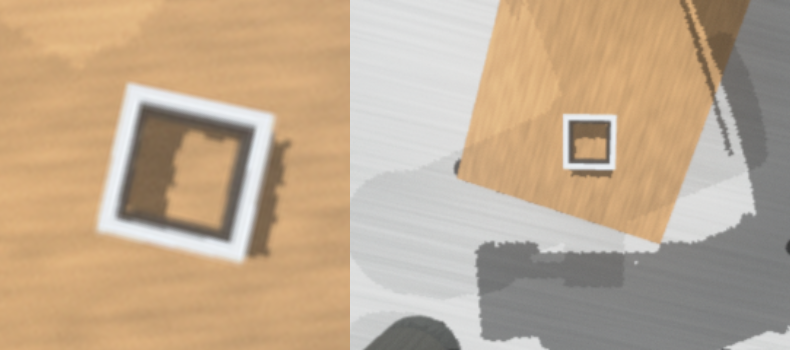

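The tube's rim fits 30 x 30 at (0.5894, 0.2166), yaw 12.1°. It is at about (590,142) in the right panel, clear of other things. I grasp it at yaw −167.9, 45 mm above its lower end.

```bash
python3 - <<'E'
from h import *
print(delta(([.663,.2342,.2495],[180,0,-167]),[.5894,.2166,.13],-167.9))
E
```

```text
(array([ 75.7,  -0.6, 119.5]), array([ 0. , -0. ,  0.9]))
```

Request:
move_arm --motion '[[[25, 0, 20], [0, 0, 0.9], 0], [[50, 0, 45], [0, 0, 0.9], 0], [[70, -0.6, 75], [0, 0, 0.9], 0], [[75.7, -0.6, 105], [0, 0, 0.9], 0], [[75.7, -0.6, 119.5], [0, 0, 0.9], 0], [[75.7, -0.6, 119.5], [0, 0, 0.9], 0], [[75.7, -0.6, 119.5], [0, 0, 0.9], 0]]'

```text
clock: 13.57
tool_pos: [0.5899, 0.2159, 0.1302]
orientation: [-180.0, -0.0, -168.0]
force: [0.5, 0.6, 0.9]
opening: 0.0877
gripper_force: 0.0
```

```bash
python3 - <<'E'
from plant import ctrl
from h import *
P=[]
for i in range(6):
    o=ctrl.get_obs();P.append(np.r_[o["tool_pos"],o["orientation"]]);ctrl.snapshot("top")
P=np.array(P);P[:,3]%=360;m=P.mean(0);print(m.round(4),P.std(0).round(4))
print(delta((m[:3],m[3:]),[.5894,.2166,.05],-167.9))
E
```

```text
[ 5.907000e-01  2.169000e-01  1.313000e-01  1.799770e+02  1.021000e-01
 -1.679552e+02] [0.0004 0.0005 0.0005 0.0338 0.0633 0.0079]
(array([ 1.5, -0. , 81.3]), array([ 0.02,  0.1 , -0.06]))
```

Request:
move_arm --motion '[[[0.8, 0, 30], [0, 0, 0], 0], [[0.8, 0, 60], [0, 0, 0], 0], [[0.8, 0, 80], [0, 0, 0], 0], [[0.8, 0, 80.5], [0, 0, 0], 0], [[0.8, 0, 80.5], [0, 0, 0], 1], [[0.8, 0, 80.5], [0, 0, 0], 1], [[0.8, 0, 80.5], [0, 0, 0], 1], [[0.8, 0, 80.5], [0, 0, 0], 1], [[0.8, 0, 80.5], [0, 0, 0], 1], [[0.8, 0, 80.5], [0, 0, 0], 1]]'

```text
clock: 14.7
tool_pos: [0.5894, 0.2171, 0.0504]
orientation: [180.0, 0.1, -167.9]
force: [0.4, -0.3, 2.0]
opening: 0.0533
gripper_force: 0.0
```

Request:
move_arm --motion '[[[0, 0, 0], [0, 0, 0], 1], [[0, 0, 0], [0, 0, 0], 1], [[0, 0, 0], [0, 0, 0], 1]]'

```text
clock: 14.95
tool_pos: [0.589, 0.2169, 0.0496]
orientation: [180.0, 0.0, -167.9]
force: [0.7, -0.0, 0.2]
opening: 0.0329
gripper_force: 0.0
```

Request:
move_arm --motion '[[[0, 0, 0], [0, 0, 0], 1], [[0, 0, 0], [0, 0, 0], 1], [[0, 0, 0], [0, 0, 0], 1], [[0, 0, 0], [0, 0, 0], 1]]'

```text
clock: 15.28
tool_pos: [0.589, 0.2169, 0.0495]
orientation: [-180.0, -0.0, -167.9]
force: [-0.2, -0.5, 1.0]
opening: 0.0299
gripper_force: 30.0
```

```bash
python3 - <<'E'
from plant import ctrl
from h import *
P=[]
for i in range(6):
    o=ctrl.get_obs();P.append(np.r_[o["tool_pos"],o["orientation"]]);ctrl.snapshot("top")
P=np.array(P);P[:,3]%=360;m=P.mean(0);print(m.round(4),P.std(0).round(4),o["clock"],o["opening"])
print(delta((m[:3],[180,0,m[5]]),[.5361,-.2453,.20],-152.9),"grip z above tube bottom",m[2]-.005)
E
```

```text
[ 5.890000e-01  2.169000e-01  4.950000e-02  1.800001e+02  5.000000e-04
 -1.679304e+02] [0.     0.     0.     0.0016 0.0022 0.0017] 15.5333 0.029991364905032156
(array([ 148.4, -440.9, -150.5]), array([  0.  ,   0.  , -15.03])) grip z above tube bottom 0.044502257449011685
```

Gripped. Lift, then carry across with the lower end about 155 mm up, well over the 85 mm stack.

Request:
move_arm --motion '[[[0, 0, -10], [0, 0, 0], 1], [[0, 0, -35], [0, 0, 0], 1], [[0, 0, -65], [0, 0, 0], 1], [[0, 0, -95], [0, 0, 0], 1], [[0, 0, -125], [0, 0, 0], 1], [[0, 0, -145], [0, 0, 0], 1], [[0, 0, -150.5], [0, 0, 0], 1], [[0, 0, -150.5], [0, 0, 0], 1], [[0, 0, -150.5], [0, 0, 0], 1]]'

```text
clock: 16.33
tool_pos: [0.5883, 0.2167, 0.1992]
orientation: [180.0, -0.1, -168.0]
force: [-0.8, -0.1, -3.3]
opening: 0.0298
gripper_force: 30.0
```

Request:
move_arm --motion '[[[8, -24, 0], [0, 0, 0], 1], [[18, -54, 0], [0, 0, 0], 1], [[28, -84, 0], [0, 0, 0], 1], [[38, -114, 0], [0, 0, 0], 1], [[48, -144, 0], [0, 0, 0], 1], [[58, -174, 0], [0, 0, 0], 1], [[68, -204, 0], [0, 0, 0], 1], [[78, -234, 0], [0, 0, 0], 1], [[88, -264, 0], [0, 0, 0], 1], [[98, -294, 0], [0, 0, 0], 1]]'

```text
clock: 17.17
tool_pos: [0.553, -0.0926, 0.1978]
orientation: [180.0, -0.2, -167.9]
force: [0.4, -0.9, -2.8]
opening: 0.0299
gripper_force: 30.0
```

Request:
move_arm --motion '[[[10, -30, 0], [0, 0, -3], 1], [[20, -60, 0], [0, 0, -6], 1], [[30, -90, 0], [0, 0, -9], 1], [[40, -115, 0], [0, 0, -12], 1], [[47, -136, 0], [0, 0, -15], 1], [[50.4, -146.9, 0], [0, 0, -15], 1], [[50.4, -146.9, 0], [0, 0, -15], 1], [[50.4, -146.9, 0], [0, 0, -15], 1], [[50.4, -146.9, 0], [0, 0, -15], 1]]'

```text
clock: 17.92
tool_pos: [0.5357, -0.2446, 0.1989]
orientation: [179.9, -0.1, -153.0]
force: [0.8, -0.3, -2.9]
opening: 0.0299
gripper_force: 30.0
```

```bash
python3 - <<'E'
from plant import ctrl
from h import *
import pickle
P=[]
for i in range(6):
    o=ctrl.get_obs();P.append(np.r_[o["tool_pos"],o["orientation"]]);s=ctrl.snapshot("wrist")
P=np.array(P);P[:,3]%=360;m=P.mean(0);print(m.round(4),P.std(0).round(4),o["clock"],o["force"],o["opening"])
print(delta((m[:3],m[3:]),[.5361,-.2453,.1135],-152.9))
pickle.dump((s,o),open("f0.pkl","wb"))
E
```

```text
[ 5.361000e-01 -2.444000e-01  1.996000e-01  1.799720e+02 -2.310000e-02
 -1.529078e+02] [0.0002 0.0001 0.0004 0.0245 0.0276 0.0377] 18.1667 [ 0.08469371  0.9566733  -0.48737541] 0.02971369294455831
(array([ 0.4, -0.8, 86.1]), array([ 0.03, -0.02, -0.01]))
```

Request:
move_arm --motion '[[[0.5, -0.5, 20], [0, 0, 0], 1], [[0.5, -0.5, 45], [0, 0, 0], 1], [[0.5, -0.5, 65], [0, 0, 0], 1], [[0.5, -0.5, 76], [0, 0, 0], 1], [[0.5, -0.5, 81], [0, 0, 0], 1], [[0.5, -0.5, 84], [0, 0, 0], 1], [[0.5, -0.5, 86], [0, 0, 0], 1], [[0.5, -0.5, 86], [0, 0, 0], 1], [[0.5, -0.5, 86], [0, 0, 0], 1], [[0.5, -0.5, 86], [0, 0, 0], 1]]'

```text
clock: 19.05
tool_pos: [0.5364, -0.2461, 0.1149]
orientation: [-179.9, 0.1, -152.9]
force: [-0.5, 0.5, -1.8]
opening: 0.0303
gripper_force: 30.0
```

```bash
python3 - <<'E'
from plant import ctrl
from h import *
import pickle
P=[]
for i in range(6):
    o=ctrl.get_obs();P.append(np.r_[o["tool_pos"],o["orientation"]]);S={n:ctrl.snapshot(n) for n in ("wrist","side")}
P=np.array(P);P[:,3]%=360;m=P.mean(0);print(m.round(4),P.std(0).round(4),o["clock"],o["force"],o["opening"])
print(delta((m[:3],m[3:]),[.5361,-.2453,.1135],-152.9))
pickle.dump((S,o),open("f.pkl","wb"))
s=S["side"];R=Ro.from_euler("z",27.1,degrees=True)
q=R.apply([[a*.015,b*.015,0] for a,b in [(-1,-1),(-1,1),(1,1),(1,-1)]])+[.5361,-.2453,0]
for z in (.038,.063,.069,.149): print(z,proj(s,q+[0,0,z]).round(1).tolist())
g=cv2.cvtColor(s["color"],cv2.COLOR_BGR2GRAY);c=proj(s,[[.5361,-.2453,.066]])[0].round().astype(int);print(c)
print(g[c[1]-14:c[1]+22,c[0]-14:c[0]+15])
E
```

```text
[ 5.360000e-01 -2.460000e-01  1.143000e-01  1.800202e+02  2.800000e-02
 -1.529326e+02] [0.0002 0.     0.0003 0.0192 0.0253 0.0027] 19.55 [ 0.10924976  0.20742785 -1.36712716] 0.02993980521402276
(array([-0.4,  0.6,  0.8]), array([-0.02,  0.03, -0.03]))
0.038 [[391.1, 161.8], [390.2, 168.8], [379.3, 167.4], [380.3, 160.4]]
0.063 [[392.2, 154.9], [391.4, 161.9], [380.3, 160.5], [381.3, 153.5]]
0.069 [[392.5, 153.2], [391.7, 160.2], [380.5, 158.8], [381.5, 151.8]]
0.149 [[396.4, 129.5], [395.6, 136.4], [383.9, 135.0], [384.9, 128.1]]
[386 157]
[[168 130  88 ...  74  72  69]
 [163 125  90 ...  81  80  80]
 [164 117  81 ...  80  82  79]
 ...
 [ 63  59  58 ...  81  85  85]
 [ 62  64  62 ...  86  80  85]
 [ 63  59  62 ...  88  83  82]]
```

Request:
move_arm --motion '[[[0, 0, 0], [0, 0, 0], 1], [[0, 0, 0], [0, 0, 0], 1], [[0, 0, 0], [0, 0, 0], 1], [[0, 0, 0], [0, 0, 0], 1], [[0, 0, 0], [0, 0, 0], 1], [[0, 0, 0], [0, 0, 0], 1], [[0, 0, 0], [0, 0, 0], 1], [[0, 0, 0], [0, 0, 0], 1], [[0, 0, 0], [0, 0, 0], 1], [[0, 0, 0], [0, 0, 0], 1]]'

```text
clock: 20.48
tool_pos: [0.5358, -0.246, 0.1139]
orientation: [180.0, -0.0, -152.9]
force: [0.2, 0.2, -1.8]
opening: 0.0296
gripper_force: 30.0
```

```bash
python3 - <<'E'
from plant import ctrl
from h import *
import pickle
P=[]
for i in range(12):
    o=ctrl.get_obs();P.append(np.r_[o["tool_pos"],o["orientation"]]);s=ctrl.snapshot("wrist")
P=np.array(P);P[:,3]%=360;m=P.mean(0);print(m.round(4),P.std(0).round(4),o["clock"],o["qvel"].round(2))
print(delta((m[:3],m[3:]),[.5361,-.2453,.1135],-152.9))
# tube top front edge in wrist image against prediction (tube top 35.5 mm behind TCP)
Rt=Ro.from_euler("xyz",m[3:],degrees=True)
q=proj(s,Rt.apply([[.015,y,-.0355] for y in(-.015,.015)])+m[:3]);print("pred top front corners",q.round(1))
q2=proj(s,Rt.apply([[.015,y,.0445] for y in(-.015,.015)])+m[:3]);print("pred lower front corners",q2.round(1))
g=cv2.cvtColor(s["color"],cv2.COLOR_BGR2GRAY).astype(int)
r=int(q[0,1])+8
for rr in (r-6,r,r+6): print(rr,g[rr,int(q[:,0].min())-12:int(q[:,0].max())+13:2].tolist())
u=int(q[:,0].mean());print(u,int(q[0,1])-30,g[int(q[0,1])-30:int(q[0,1])+20:1,u].tolist())
E
```

```text
[ 5.358000e-01 -2.460000e-01  1.140000e-01  1.799994e+02 -1.000000e-04
 -1.529334e+02] [0.     0.     0.     0.0013 0.0015 0.0011] 21.0333 [-0.02  0.06 -0.07  0.02 -0.03 -0.03]
(array([-0.5,  0.5,  0.5]), array([ 0.  , -0.  , -0.03]))
pred top front corners [[269.8 290.9]
 [359.1 290.9]]
pred lower front corners [[287.2 213.1]
 [341.2 213.1]]
292 [93, 93, 94, 92, 83, 88, 92, 93, 95, 95, 95, 93, 92, 55, 58, 65, 87, 59, 50, 56, 55, 53, 58, 57, 73, 90, 63, 54, 55, 54, 57, 54, 66, 85, 92, 60, 51, 55, 56, 56, 55, 70, 91, 93, 94, 93, 94, 96, 74, 59, 72, 93, 95, 95, 94, 95, 95, 66]
298 [60, 62, 74, 100, 111, 113, 106, 64, 64, 61, 60, 64, 65, 64, 62, 64, 60, 61, 59, 62, 62, 62, 63, 60, 60, 61, 63, 61, 60, 61, 61, 61, 60, 62, 60, 59, 60, 60, 60, 63, 60, 61, 61, 61, 60, 65, 79, 68, 57, 59, 57, 59, 61, 63, 62, 84, 107, 113]
304 [64, 63, 63, 61, 61, 61, 64, 62, 63, 61, 60, 64, 62, 61, 58, 63, 59, 58, 63, 61, 60, 61, 63, 62, 62, 64, 62, 61, 62, 61, 63, 61, 62, 62, 63, 62, 60, 61, 62, 62, 63, 62, 63, 62, 60, 63, 63, 62, 60, 64, 62, 61, 61, 66, 62, 63, 63, 64]
314 260 [68, 67, 65, 69, 66, 68, 66, 66, 67, 66, 66, 65, 66, 65, 68, 67, 66, 68, 64, 68, 66, 51, 40, 45, 47, 50, 49, 45, 48, 51, 52, 56, 53, 56, 55, 59, 57, 58, 62, 59, 58, 62, 59, 63, 60, 61, 62, 63, 60, 59]
```

```bash
python3 - <<'E'
from plant import ctrl
from h import *
s=ctrl.snapshot("wrist");o=ctrl.get_obs();g=cv2.cvtColor(s["color"],cv2.COLOR_BGR2GRAY).astype(int)
R=Ro.from_euler("z",27.1,degrees=True)
for z,h in((.069,.015),(.063,.015),(.038,.015),(.038,.027),(.008,.027)):
    print(z,h,proj(s,R.apply([[-h,-h,0],[-h,h,0],[h,-h,0],[h,h,0]])+[.5361,-.2453,z]).round(1).tolist())
print("col314 rows150-",g[150:235,314].tolist())
for r in range(184,222,4): print(r,g[r,276:354].tolist())
E
```

```text
0.069 0.015 [[288.1, 213.7], [341.9, 213.7], [289.2, 262.5], [340.7, 262.5]]
0.063 0.015 [[288.8, 210.3], [341.1, 210.3], [289.9, 257.8], [340.0, 257.8]]
0.038 0.015 [[291.5, 197.9], [338.2, 197.9], [292.3, 241.0], [337.3, 241.0]]
0.038 0.027 [[272.2, 179.7], [357.6, 179.7], [274.9, 257.4], [354.7, 257.4]]
0.008 0.027 [[277.0, 169.8], [352.5, 169.8], [279.1, 239.7], [350.3, 239.7]]
col314 rows150- [116, 117, 116, 116, 117, 118, 117, 116, 116, 115, 111, 110, 109, 111, 111, 110, 109, 109, 111, 91, 68, 56, 57, 56, 56, 53, 54, 54, 55, 85, 103, 108, 105, 108, 108, 108, 106, 105, 104, 107, 106, 106, 107, 105, 104, 98, 87, 81, 76, 73, 72, 70, 71, 71, 71, 70, 70, 69, 70, 72, 89, 114, 119, 95, 75, 69, 71, 68, 68, 68, 68, 66, 67, 68, 67, 67, 71, 67, 66, 68, 69, 66, 66, 67, 69]
184 [111, 108, 111, 109, 107, 110, 111, 110, 112, 111, 110, 109, 108, 109, 111, 109, 109, 108, 107, 105, 109, 107, 107, 108, 108, 108, 107, 109, 109, 107, 106, 110, 108, 108, 106, 109, 109, 107, 108, 108, 107, 107, 107, 107, 106, 108, 107, 108, 109, 106, 108, 107, 108, 106, 109, 107, 106, 106, 107, 108, 107, 107, 105, 10
[... 2387 characters left out ...]
118, 119, 119, 94, 68, 61, 61, 58, 60, 58, 58, 56, 56, 58, 59, 57]
216 [62, 60, 61, 59, 62, 58, 61, 59, 57, 59, 64, 67, 68, 68, 68, 67, 69, 71, 74, 71, 70, 70, 69, 66, 68, 67, 66, 67, 69, 71, 67, 68, 70, 71, 67, 71, 68, 68, 71, 71, 69, 67, 68, 70, 70, 69, 70, 71, 70, 72, 70, 71, 69, 66, 67, 68, 68, 70, 69, 70, 71, 67, 69, 71, 70, 66, 63, 58, 58, 59, 57, 60, 61, 58, 61, 60, 60, 58]
220 [60, 56, 57, 57, 55, 57, 54, 57, 60, 62, 69, 72, 70, 67, 69, 70, 69, 70, 72, 69, 68, 68, 69, 68, 69, 67, 71, 67, 67, 65, 68, 66, 72, 71, 71, 68, 70, 71, 68, 66, 66, 69, 71, 71, 70, 69, 67, 68, 70, 66, 71, 69, 72, 71, 67, 68, 67, 70, 69, 69, 70, 70, 70, 70, 69, 71, 64, 59, 57, 57, 55, 56, 56, 56, 54, 54, 56, 55]
```

The wrist image gives the offset directly. Post rim columns 289.1–341.0 (middle 315.05) against the tube's foot 286–341.7 (middle 313.85), and the foot's row is 0.8 px early. The tube needs about +0.6 mm along tool y, −0.4 along x and +0.5 down.

Request:
move_arm --motion '[[[-0.2, 0.3, 0.2], [0, 0, 0], 1], [[-0.4, 0.6, 0.5], [0, 0, 0], 1], [[-0.4, 0.6, 0.5], [0, 0, 0], 1], [[-0.4, 0.6, 0.5], [0, 0, 0], 1], [[-0.4, 0.6, 0.5], [0, 0, 0], 1], [[-0.4, 0.6, 0.5], [0, 0, 0], 1], [[-0.4, 0.6, 0.5], [0, 0, 0], 1], [[-0.4, 0.6, 0.5], [0, 0, 0], 1], [[-0.4, 0.6, 0.5], [0, 0, 0], 1], [[-0.4, 0.6, 0.5], [0, 0, 0], 1]]'

```text
clock: 21.97
tool_pos: [0.5359, -0.2452, 0.1135]
orientation: [-180.0, 0.0, -152.9]
force: [0.2, -0.3, -2.2]
opening: 0.0296
gripper_force: 30.0
```

Request:
move_arm --motion '[[[0, 0, 0], [0, 0, 0], 1], [[0, 0, 0], [0, 0, 0], 1], [[0, 0, 0], [0, 0, 0], 1], [[0, 0, 0], [0, 0, 0], 1], [[0, 0, 0], [0, 0, 0], 1], [[0, 0, 0], [0, 0, 0], 1], [[0, 0, 0], [0, 0, 0], 1], [[0, 0, 0], [0, 0, 0], 1]]'

```text
clock: 22.63
tool_pos: [0.5359, -0.2452, 0.1134]
orientation: [180.0, -0.0, -152.9]
force: [-0.7, 0.3, -1.7]
opening: 0.0298
gripper_force: 30.0
```

```bash
python3 - <<'E'
from plant import ctrl
from h import *
for i in range(3): s=ctrl.snapshot("wrist")
o=ctrl.get_obs();print(o["clock"],o["tool_pos"],o["orientation"],o["force"],o["qvel"].round(2))
g=cv2.cvtColor(s["color"],cv2.COLOR_BGR2GRAY).astype(int)
print(g[204:222,314].tolist())
for r in (212,217,220,223): print(r,g[r,282:294].tolist(),g[r,336:348].tolist())
# bystanders: changes in the top view since the start, around can, offcut and stack
import pickle
a=pickle.load(open("s0.pkl","rb"))["top"]["color"].astype(int);b=ctrl.snapshot("top")["color"].astype(int)
d=np.abs(a-b).max(2)
for n,(x0,x1,y0,y1) in dict(can=(240,282,105,160),offcut=(322,350,122,156),collar_old=(204,236,264,294)).items(): print(n,(d[y0:y1,x0:x1]>40).sum())
E
```

```text
22.7833 [ 0.53594121 -0.24524572  0.11345701] [ 1.79999800e+02  3.03878584e-04 -1.52933417e+02] [-0.23037565  0.5712336  -2.23675279] [ 0.01 -0.07  0.01  0.    0.06 -0.02]
[71, 69, 69, 71, 68, 74, 108, 121, 119, 95, 75, 71, 67, 68, 69, 70, 69, 67]
212 [61, 57, 60, 60, 61, 66, 104, 123, 123, 123, 124, 121] [121, 122, 122, 117, 98, 71, 60, 57, 58, 56, 57, 58]
217 [61, 59, 59, 59, 68, 69, 69, 71, 69, 72, 71, 69] [72, 70, 70, 70, 70, 68, 58, 58, 60, 59, 58, 57]
220 [55, 58, 60, 60, 67, 71, 70, 70, 66, 70, 70, 71] [69, 72, 67, 69, 72, 67, 66, 57, 55, 56, 56, 55]
223 [59, 58, 61, 65, 72, 69, 68, 69, 68, 70, 70, 70] [66, 70, 67, 68, 68, 70, 69, 65, 61, 55, 58, 57]
can 0
offcut 0
collar_old 506
```

The tube's and post's middles now agree within about 0.2 mm. The visible rim band is 3.6 px against 3.4 predicted for a 6 mm gap, the arm is still, and the can and offcut have not moved. Handing in.

```bash
python3 -c "
from plant import ctrl
print(ctrl.close_job())"
```

```text
the job is handed in; nothing more can be done
None
```

The job is handed in: the collar lies flat on the base plate round the post, and the tube is held steady in line above the post with a gap of about 6 mm by measurement; no bump showed in the force readings, the can and offcut have not moved, and the clock stood at about 23 s.

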